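# Load the sensor chip case into the transfer box and latch its gate

### The job

Put the dark grey sensor chip case from its cradle flat into the nest of the transfer box: the cradle frees only its long sides and the nest has finger room only at its short ends, so set it down on the bench on the way and take it again by its ends, and lower it in, do not drop it. Then push the sliding gate fully shut over it by its orange tab, until the spring catch drops behind the gate. Do not disturb the timer, bottle and beaker.

Things in the scene. Friction and masses are not known exactly. Their poses are not given: they have to be found in the camera images.
- chip_case: flat dark grey sensor chip case, 42 x 62 mm, 14 mm high, 40 g, lying flat in the cradle at the start. Origin at its underside; its middle is at +1 mm along its x. x runs across its 42 mm width, y along its 62 mm length, z up.
- cradle: fixed cradle, right of the transfer box or in front of it on the left (the timer has the other place): plate 40 x 80 x 4 mm, green end walls 22 mm high, 66 mm apart (along its y) cover the case's short ends. Origin on the bench under its middle. The case lies on the plate, underside at 4 mm, length along y; its long sides overhang the plate by 1 mm and are free to grip.
- loader: fixed transfer box: x from -190 to +66 mm, y -37 to +37, rail tops 37 mm above the bench, end stop 38. Origin on the bench under the nest's middle. +x is the way the gate shuts (roughly to the robot's left), +y faces roughly to the robot. Below x = -55 mm is the deck where the open gate parks. The bench between box and robot is free for setting the case down.
- nest (a point): middle of the nest's floor, 6 mm above the bench, axes as the box. Open pocket 70 mm (x) by 52 mm (y), 22 mm deep (rails beside it rise 9 mm more, 56 mm apart). The case lies in it flat, length along x, either way round, 4 to 5 mm free all round. At each end, 35 to 55 mm from the middle along x, a finger slot 40 mm wide (y), as deep; no finger room along the sides.
- gate (a joint): blue sliding gate: how far it is still open, in m; 0 = shut against its stop, about 0.115 at the start (nest and slots uncovered). Plate top 32.5 mm above the bench. About 4 N of friction, stays where left; from 16 to 2 mm its steel wedge lifts the catch, which needs up to about 5 N more; under 2 mm the catch drops behind it and holds it.
- gate_tab (a point): middle of the rear face of the orange upright tab at the gate's rear edge, 47 mm above the bench; moves with the gate; axes as the box. The tab is 30 mm wide (y), 6 mm thick, and stands from 32 to 57 mm above the bench. Its rear face looks along -x; push it along +x.
- catch (a joint): lift of the spring catch's steel pin, in m: 0 when down, about 0.005 while the gate's wedge passes under it. Works by itself.
- catch_knob (a point): top of the red knob on the catch's pin, 70 mm above the bench, at x -71, y -21 mm of the box (side away from the robot). Its housing and post take up x -63 to -79, y -13 to -37 mm of the box; leave them clear.
- timer: cream lab timer, 62 x 68 x 20 mm, loose bystander; origin under its middle
- bottle: white bottle with a blue cap, 48 mm across, 98 mm high, loose bystander; origin under its middle
- beaker: small glass beaker, 46 mm across, 60 mm high, loose bystander; origin under its middle

How it is judged:
By the outcome, as a careful person would: the job done as asked, in the order asked, and still so for the second after the job is handed in, with the robot touching nothing.
It also fails if it takes over 70 s, if anything falls off the work surface, if the arm or the gripper's body presses on something with over 40 N, if the wrist force passes 120 N, or if a joint passes its speed limit or range.

### The arm

A 6-joint arm with a two-finger parallel gripper is mounted at the origin on the work surface; the furniture and walls round the work are solid. World frame = base frame: x ahead of the robot, y to its left, z up, the work surface at z = 0. Lengths are in m, angles in rad, forces in N, time in s.
With the tool pointing down it reaches from about 0.35 to 0.975 m from the base axis. Payload 4.9 kg.
Tool frame: the origin (TCP) lies midway between the tips of the shut fingers; the grasp point (between the pads) lies ctrl.pinch_z behind it (ctrl.pinch_z is the distance from the TCP to the grasp point, in m); z points along the fingers, y is the line along which they close (so a half turn about z gives the same grasp; the last joint's range is limited). The gripper opens to 85 mm and grips with 20 to 120 N. Pads are 22 mm wide; open, the fingers measure 114 mm over their backs; the gripper's body (76 mm by 85 mm) begins 54 mm behind the grasp point. The pads swing forward as they close: fully open they stand 13 mm farther back than shut.
Start: joints at [-1.238, 0.053, 1.613, -0, 1.476, -0.119], TCP at [0.273, -0.562, 0.231] pointing down, gripper open.
Joint ranges: [-3.01, 3.01], [-1.01, 2.22], [0.06, 2.58], [-1.02, 4.17], [0.09, 2.62], [-3.14, 3.14]. Speed limits (rad/s): [2.57, 2.57, 3.14, 3.14, 3.14, 3.14].

### API

Orientations are given as a unit quaternion [x, y, z, w].
In Python, from station import readout, snapshot, ticket, ctrl gives the robot as it stands. The module is installed in compiled form; this text tells all that it offers.
- The arm moves only by the shell command python3 -m pendant 'ROWS' [FORCE]. ROWS is a JSON object of lists of equal length, an entry for each row: "translation": the shift along the tool's x, y, z in mm, a list of three; "yaw": the turn about the tool's z in degrees; "gripper": the finger opening in mm, from 0 to 85.4. In form: {"translation": [[tx, ty, tz], ...], "yaw": [yaw, ...], "gripper": [gripper, ...]}. A call has 1 to 10 rows; each row is the pose to reach, as a shift and turn from the pose commanded when the call began, along the tool's axes at that moment; what a row does not reach only later rows make up. A row lasts 1/10 s, in which the tool goes at most 50 mm and 8.59 degrees, less where a joint would pass 70% of its speed; a pose out of reach is approached as far as the arm can. A call with a gripper value outside its range is refused whole. The fingers move at their own pace and stop on an object; FORCE is the grip in N (left out, the last holds). Time passes only in rows, so rows that repeat a pose let the fingers close. It gives the time, the measured TCP pose, the force, the opening and the grip force at its end, in the units of the state.
- readout.get_obs(): the state, without advancing time (a new reading comes with each control period).
- snapshot(name): name is "side" or "top"; returns a dict with "img" (384x512x3 uint8, red, green, blue), "z_map" (384x512 float32, m along the optical axis (not along the pixel's ray), 0 where there is no reading), "fx", "fy", "cx", "cy" (pixels), "rvec" (rotation vector, rad) and "tvec" (3), from world to camera coordinates, as OpenCV has them. Camera axes: x right, y down, z forward; pixel columns grow to the right and rows downward; lengths in m; the calibration is good to about 2 mm. A picture is of the moment at which its call begins.
- ticket.job_done(): hands the job in; it is judged then, once.
The state is a dict: "time_s": time; "qpos": joint angles; "joint_velocities": joint speeds; "effort": joint torques, N m; "tcp_pos": TCP position; "tcp_rot": TCP orientation; "force": force on the tool from outside, world axes, zero at the start; "torque": the same for the moment, N m; "gripper_width": finger opening in m; "grasp_force": force on a finger pad.
Only numpy, scipy, OpenCV 4.12 (cv2) and the standard library are available. Lean on these libraries where they do the work, as an engineer would, in place of code of your own. Each camera call takes 0.05 s, during which the arm holds its last target. There are 200 camera calls.

## Working session

There is one attempt and no reset: what is moved stays moved. The work goes in short steps, Python scripts to look and compute and a shell command to move; the robot and the scene stay as the last step left them, time stands still between calls to the robot, and variables do not carry over. Pictures are saved under pics/ and viewed, at most 13 in all, crops included, and the job is handed in when it is done.

```bash
mkdir -p pics
cat > h.py <<'E'
import numpy as np, cv2
from station import readout, snapshot, ticket, ctrl
from scipy.spatial.transform import Rotation as R
def snap(n):
    s=snapshot(n); np.save(f'{n}.npy',s,allow_pickle=True); return s
def load(n): return np.load(f'{n}.npy',allow_pickle=True).item()
def cloud(s):
    z=s['z_map']; v,u=np.indices(z.shape)
    P=np.stack([(u-s['cx'])/s['fx']*z,(v-s['cy'])/s['fy']*z,z],-1)
    Rm=cv2.Rodrigues(np.array(s['rvec'],float))[0]
    W=(P-np.ravel(s['tvec']))@Rm; W[z==0]=np.nan; return W
def ray(s,u,v,h):
    "pixel -> world at height h"
    Rm=cv2.Rodrigues(np.array(s['rvec'],float))[0]
    d=Rm.T@np.array([(u-s['cx'])/s['fx'],(v-s['cy'])/s['fy'],1]); c=-Rm.T@np.ravel(s['tvec'])
    return c+d*(h-c[2])/d[2]
def crop(s,name,u0,u1,v0,v1,k):
    cv2.imwrite(f'pics/{name}.png',cv2.resize(s['img'][v0:v1,u0:u1,::-1],None,fx=k,fy=k,interpolation=cv2.INTER_CUBIC))
def tool(delta):
    "world shift (m) -> tool mm"
    return np.round(R.from_quat(readout.get_obs()['tcp_rot']).inv().apply(delta)*1000,1)
E
python3 - <<'E'
from h import *
for n in('top','side'):
    s=snap(n); crop(s,n+'0',0,512,0,384,1.5)
    print(n,s['fx'],s['cx'],s['cy'],s['rvec'],s['tvec'])
o=readout.get_obs();print(o['tcp_pos'],o['tcp_rot'],R.from_quat(o['tcp_rot']).as_matrix().round(3),o['gripper_width'],ctrl.pinch_z)
E
```

```text
top 459.9462338275246 258.26274429536073 186.21276182582773 [ 2.16449028 -2.16177831  0.09987504] [-0.07842413  0.52025308  0.9739313 ]
side 349.2956592869882 265.4156824744487 192.00902770822933 [ 1.84845912 -0.96455456  0.60780128] [-0.35682347  0.21195423  0.53183145]
[ 0.27268349 -0.56174727  0.23017737] [ 9.74589865e-01  2.23994876e-01 -1.06280453e-04 -9.37411708e-04] [[ 0.9    0.437 -0.001]
 [ 0.437 -0.9    0.002]
 [ 0.    -0.002 -1.   ]] 0.08568262344814476 0.0187
```

View pics/top0.png

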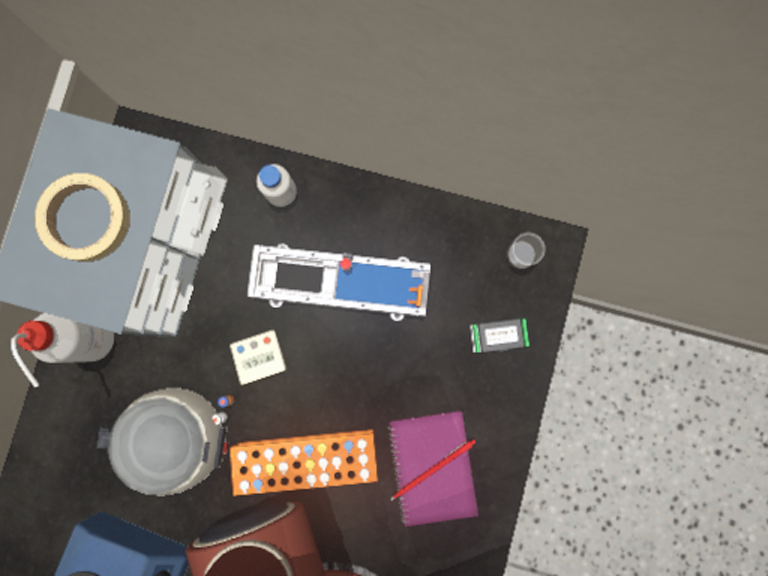

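View pics/side0.png

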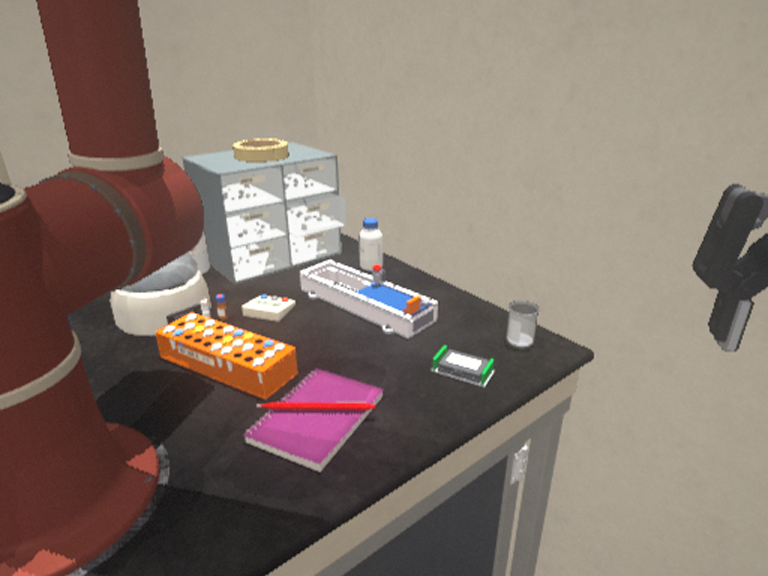

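The top view (shown at 1.5x) has the box from (250,270) to (430,290), the nest at about (300,277), and the tab at (417,294). The case in its cradle is at (500,336), the timer at (258,357), the bottle at (275,187) and the beaker at (525,250). I'll enlarge the two working regions.

Run:
```python
from h import *
s=load('top'); crop(s,'box',160,294,155,220,5.9); crop(s,'cr',305,365,200,245,12)
```

```text
(no output)
```

View pics/box.png

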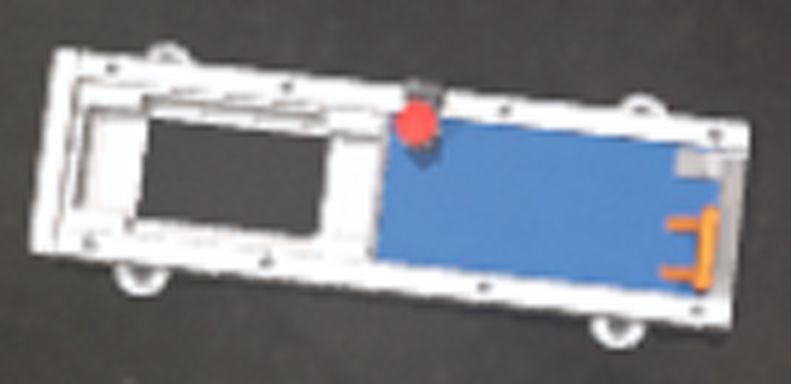

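View pics/cr.png

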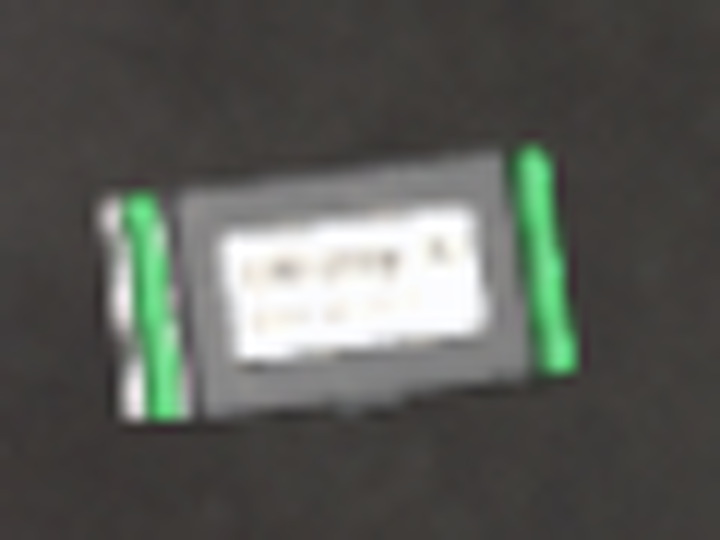

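The box crop shows the rail outline corners at (58,48), (748,122), (728,327) and (32,254). The dark nest floor spans (148,118), (328,135), (322,237) and (138,220), and the tab runs from (708,207) to (705,290). The case's top corners in the cradle crop are (180,190), (500,152), (530,377) and (205,415).

Run:
```python
from h import *
s=load('top')
f=lambda L,k,u0,v0,h:np.array([ray(s,(u+.5)/k-.5+u0,(v+.5)/k-.5+v0,h)[:2] for u,v in L])
def fit(Lmodel,W):
    A=np.array(Lmodel,float); a=A-A.mean(0); b=W-W.mean(0)
    th=np.arctan2((a[:,0]*b[:,1]-a[:,1]*b[:,0]).sum(),(a*b).sum())
    M=np.array([[np.cos(th),-np.sin(th)],[np.sin(th),np.cos(th)]]); t=W.mean(0)-M@A.mean(0)
    print('t',t.round(4),'yaw',np.degrees(th).round(2),'res mm',((A@M.T+t-W)*1000).round(1).tolist()); return M,t
W=f([(58,48),(748,122),(728,327),(32,254)],5.9,160,155,.037)
M,t=fit([(.066,-.037),(-.190,-.037),(-.190,.037),(.066,.037)],W)
Wp=f([(148,118),(328,135),(322,237),(138,220)],5.9,160,155,.006)
print('nest floor',((Wp-t)@M*1000).round(1).tolist())
Wt=f([(712,207),(705,290)],5.9,160,155,.057); print('tab',((Wt-t)@M*1000).round(1).tolist())
W=f([(180,190),(500,152),(530,377),(205,415)],12,305,200,.018)
fit([(.021,.031),(.021,-.031),(-.021,-.031),(-.021,.031)],W)
C=cloud(s)
for n,(u,v) in dict(timer=(172,238),bottle=(183,124),beaker=(350,167),book=(290,312),casetop=(334,224),bench=(250,240),orange=(200,308)).items(): print(n,C[v,u].round(3))
# depth cross-check of rails
X=(C[...,:2]-t)@M; Z=C[...,2]
m=(Z>.033)&(Z<.042)&(abs(X[...,0]+.06)<.15)&(abs(X[...,1])<.06); p=X[m]; print('rails',p.min(0),p.max(0))
```

```text
t [0.5255 0.0537] yaw 83.98 res mm [[-1.1, 0.6], [-0.7, -0.7], [0.6, -0.5], [1.2, 0.5]]
nest floor [[35.1, -19.4], [-33.4, -20.1], [-35.6, 18.5], [34.1, 19.4]]
tab [[-178.8, -3.2], [-179.4, 26.6]]
t [ 0.4407 -0.2423] yaw 6.58 res mm [[0.5, 2.0], [0.6, -1.6], [-0.5, -1.7], [-0.7, 1.2]]
timer [0.408 0.11  0.017]
bottle [0.643 0.077 0.091]
beaker [ 0.566 -0.282  0.002]
book [ 0.253 -0.146  0.023]
casetop [ 0.439 -0.242  0.02 ]
bench [ 0.404 -0.059 -0.004]
orange [0.264 0.043 0.044]
rails [-0.18961371 -0.03690983] [0.06561152 0.03803225]
```

```bash
cat >> h.py <<'E'
def plan(xyz,ang):
    "translation (mm, tool) and yaw (deg) to bring TCP to xyz with tool y at world angle ang"
    o=readout.get_obs(); Rm=R.from_quat(o['tcp_rot']).as_matrix()
    a=np.degrees(np.arctan2(Rm[1,1],Rm[0,1])); d=(a-ang+180)%360-180
    print('tr',(Rm.T@(np.array(xyz)-o['tcp_pos'])*1000).round(1),'yaw',round(d,2),'| tcp',np.round(o['tcp_pos'],4),'ang',round(a,2),'tilt',Rm[:,2].round(4),'q',np.round(o['qpos'],2),'w',round(o['gripper_width'],4),'F',np.round(o['force'],1),'t',round(o['time_s'],2))
E
python3 -c "
from h import *
plan([.4407,-.2423,.12],6.6)"
```

```text
tr [ 290.6 -213.8  110.6] yaw -70.71 | tcp [ 0.2727 -0.5617  0.2302] ang -64.11 tilt [-6.0e-04  1.8e-03 -1.0e+00] q [-1.24  0.05  1.61 -0.    1.48 -0.12] w 0.0857 F [-0.  -0.4  0.2] t 0.1
```

```bash
python3 -m pendant '{"translation":[[290.6,-213.8,110.6],[290.6,-213.8,110.6],[290.6,-213.8,110.6],[290.6,-213.8,110.6],[290.6,-213.8,110.6],[290.6,-213.8,110.6],[290.6,-213.8,110.6],[290.6,-213.8,110.6],[290.6,-213.8,110.6],[290.6,-213.8,110.6]],"yaw":[-70.7,-70.7,-70.7,-70.7,-70.7,-70.7,-70.7,-70.7,-70.7,-70.7],"gripper":[70,70,70,70,70,70,70,70,70,70]}' 30
python3 -c "
from h import *
plan([.4407,-.2423,.02],6.6)"
```

```text
time_s: 1.1
tcp_pos: [0.4408, -0.2418, 0.1198]
tcp_rot: [0.665, 0.747, -0.0, -0.001]
force: [0.1, -0.3, 0.6]
gripper_width: 0.0697
grasp_force: 0.0
tr [-0.6 -0.1 99.8] yaw 0.09 | tcp [ 0.4408 -0.2418  0.1198] ang 6.69 tilt [-1.3e-03  9.0e-04 -1.0e+00] q [-0.65 -0.15  2.   -0.    1.29 -0.77] w 0.0697 F [ 0.1 -0.3  0.6] t 1.1
```

Run:
```python
from h import *
o=readout.get_obs(); T=o['tcp_pos']; Rm=R.from_quat(o['tcp_rot']).as_matrix()
s=snap('side'); C=cloud(s); L=(C-T)@Rm*1000
m=(abs(L[...,0])<40)&(abs(L[...,1])<70)&(L[...,2]>-40)&(L[...,2]<60)
p=L[m]; print(len(p))
for sg in(-1,1):
    q=p[p[:,1]*sg>5]; print(sg,len(q)); 
    if len(q): print('z tip pct',np.percentile(q[:,2],[90,97,99,100]).round(1),'y',np.percentile(q[:,1],[1,50,99]).round(1),'x',np.percentile(q[:,0],[1,99]).round(1))
crop(s,'side1',230,360,110,270,4)
```

```text
361
-1 193
z tip pct [-9.5 -7.  -6.1 -4.3] y [-52.  -47.7 -37.1] x [-10.8  11.5]
1 168
z tip pct [-9.8 -7.1 -6.7 -4.9] y [31.5 33.8 38.5] x [-11.  11.]
```

View pics/side1.png

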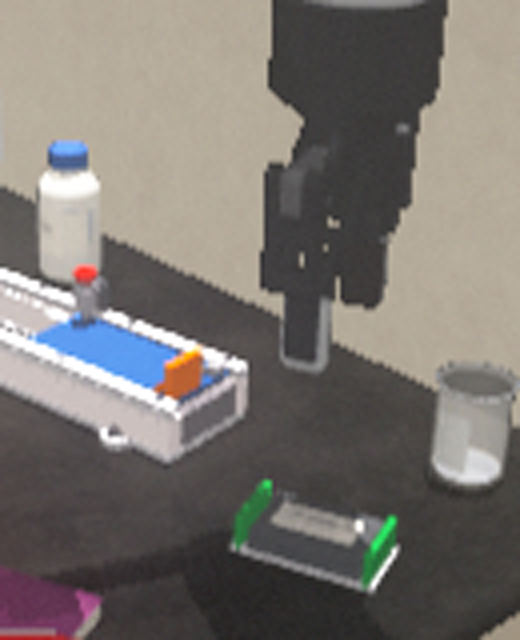

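The side view shows the open gripper above the cradle. The fingertip at (305,365) stands about 6 mm behind the TCP at 70 mm opening, and the box, bottle and beaker are untouched. I'll go down and grip the long sides.

```bash
python3 -m pendant '{"translation":[[-0.5,0,45],[-0.5,0,80],[-0.5,0,100],[-0.5,0,110],[-0.5,0,115],[-0.5,0,115],[-0.5,0,115]],"yaw":[0,0,0,0,0,0,0],"gripper":[70,70,70,70,70,70,70]}'
python3 -m pendant '{"translation":[[0,0,0],[0,0,0],[0,0,0],[0,0,0],[0,0,0],[0,0,0],[0,0,0],[0,0,0]],"yaw":[0,0,0,0,0,0,0,0],"gripper":[50,36,36,36,36,36,36,36]}' 30
python3 -c "
from h import *
plan([.4407,-.2423,.12],6.6)"
```

```text
time_s: 1.85
tcp_pos: [0.4419, -0.2445, 0.0071]
tcp_rot: [0.666, 0.746, 0.0, 0.001]
force: [0.3, -0.1, -0.5]
gripper_width: 0.0701
grasp_force: 0.0
time_s: 2.65
tcp_pos: [0.4418, -0.2442, 0.0069]
tcp_rot: [0.665, 0.747, 0.0, 0.001]
force: [0.9, -0.0, 6.4]
gripper_width: 0.0413
grasp_force: 31.2
tr [   1.8   -0.8 -113.1] yaw -0.01 | tcp [ 0.4418 -0.2442  0.0069] ang 6.59 tilt [ 0.0015 -0.0012 -1.    ] q [-0.65  0.02  2.05 -0.    1.07 -0.77] w 0.0413 F [ 0.9 -0.   6.4] t 2.65
```

```bash
python3 -m pendant '{"translation":[[0,0,-5],[0,0,-20],[0,0,-45],[0,0,-75],[0,0,-80],[0,0,-80]],"yaw":[0,0,0,0,0,0],"gripper":[36,36,36,36,36,36]}'
python3 -c "
from h import *
plan([.405,-.03,.087],-6.0)"
```

```text
time_s: 3.25
tcp_pos: [0.4415, -0.2439, 0.0866]
tcp_rot: [0.665, 0.747, 0.0, 0.001]
force: [1.0, 0.6, -0.0]
gripper_width: 0.0411
grasp_force: 30.6
tr [216.7 -11.8  -0.8] yaw 12.59 | tcp [ 0.4415 -0.2439  0.0866] ang 6.59 tilt [ 0.0018 -0.0014 -1.    ] q [-0.65 -0.1   2.02 -0.    1.22 -0.77] w 0.0411 F [ 1.   0.6 -0. ] t 3.25
```

```bash
python3 -m pendant '{"translation":[[30,-1.6,0],[70,-4,0],[110,-6,0],[150,-8,0],[190,-10,0],[210,-11.5,0],[216.7,-11.8,0],[216.7,-11.8,0],[216.7,-11.8,0]],"yaw":[1.5,4,6.5,9,11,12.2,12.6,12.6,12.6],"gripper":[36,36,36,36,36,36,36,36,36]}'
python3 - <<'E'
from h import *
plan([.405,-.03,.005],-6.0)
s=snap('side'); C=cloud(s); o=readout.get_obs(); Rm=R.from_quat(o['tcp_rot']).as_matrix(); L=(C-o['tcp_pos'])@Rm*1000
m=(abs(L[...,0])<36)&(abs(L[...,1])<24)&(L[...,2]>-25)&(L[...,2]<30); p=L[m]
print('case pts',len(p),np.percentile(p,[1,5,50,95,99],axis=0).round(1).tolist())
crop(s,'side2',120,280,100,260,3.75)
E
```

```text
time_s: 4.15
tcp_pos: [0.4043, -0.0302, 0.0851]
tcp_rot: [0.743, 0.669, -0.0, -0.0]
force: [-0.0, -0.4, -0.3]
gripper_width: 0.0409
grasp_force: 30.6
tr [ 0.3  0.7 80.1] yaw -0.02 | tcp [ 0.4043 -0.0302  0.0851] ang -6.02 tilt [-1.e-03 -2.e-04 -1.e+00] q [-0.26 -0.38  2.24 -0.    1.27 -0.15] w 0.0409 F [-0.  -0.4 -0.3] t 4.15
case pts 322 [[-28.7, -23.6, -24.3], [-28.1, -22.9, -21.1], [-11.4, 0.9, -7.8], [24.5, 19.4, 2.9], [30.7, 22.3, 4.6]]
```

View pics/side2.png

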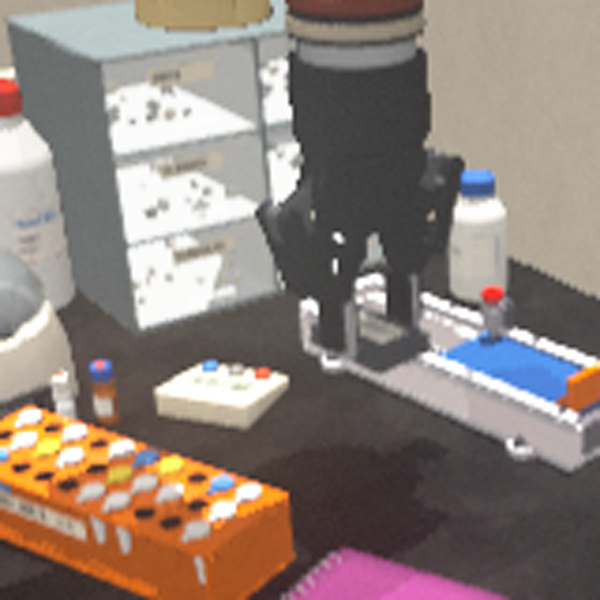

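The case hangs level between the fingers at (385,340) in the crop, and the timer and bottle are clear. I'll lower it, stopping just short of contact to check the height.

```bash
python3 -m pendant '{"translation":[[0,0,30],[0,0,55],[0,0,70],[0,0,77],[0,0,78],[0,0,78]],"yaw":[0,0,0,0,0,0],"gripper":[36,36,36,36,36,36]}'
python3 -c "
from h import *
plan([.405,-.03,.003],-6.0)"
```

```text
time_s: 4.8
tcp_pos: [0.4051, -0.0302, 0.0083]
tcp_rot: [0.743, 0.669, 0.0, 0.0]
force: [0.4, 0.3, 0.1]
gripper_width: 0.0413
grasp_force: 30.6
tr [ 0.2 -0.1  5.3] yaw -0.06 | tcp [ 0.4051 -0.0302  0.0083] ang -6.06 tilt [ 8.e-04 -2.e-04 -1.e+00] q [-0.26 -0.23  2.28 -0.    1.09 -0.15] w 0.0413 F [0.4 0.3 0.1] t 4.8
```

```bash
python3 -m pendant '{"translation":[[0,0,2],[0,0,3.5],[0,0,4.5],[0,0,5],[0,0,5]],"yaw":[0,0,0,0,0],"gripper":[36,36,36,36,36]}'
```

```text
time_s: 5.3
tcp_pos: [0.4046, -0.0296, 0.0029]
tcp_rot: [0.743, 0.669, 0.0, 0.0]
force: [0.3, -0.1, 0.1]
gripper_width: 0.0414
grasp_force: 30.7
```

```bash
python3 -m pendant '{"translation":[[0,0,0.7],[0,0,1.3],[0,0,1.3]],"yaw":[0,0,0],"gripper":[36,36,36]}'
```

```text
time_s: 5.6
tcp_pos: [0.4046, -0.0296, 0.0028]
tcp_rot: [0.743, 0.669, -0.0, -0.001]
force: [-5.9, 1.3, 13.1]
gripper_width: 0.0412
grasp_force: 32.0
```

```bash
python3 -m pendant '{"translation":[[0,0,-0.8],[0,0,-0.8],[0,0,-0.8],[0,0,-0.8],[0,0,-15],[0,0,-50],[0,0,-80],[0,0,-80]],"yaw":[0,0,0,0,0,0,0,0],"gripper":[46,52,58,60,62,78,78,78]}'
python3 - <<'E'
from h import *
plan([.4046,-.0296,.083],-96.0)
s=snap('top'); crop(s,'top3',190,290,190,265,8)
E
```

```text
time_s: 6.4
tcp_pos: [0.4078, -0.0305, 0.086]
tcp_rot: [0.743, 0.669, 0.003, 0.004]
force: [1.8, 1.1, 0.7]
gripper_width: 0.0782
grasp_force: 0.0
tr [ 0.6 -3.3  3. ] yaw 89.99 | tcp [ 0.4078 -0.0305  0.086 ] ang -6.01 tilt [ 0.0089 -0.0023 -1.    ] q [-0.26 -0.37  2.24  0.    1.27 -0.15] w 0.0782 F [1.8 1.1 0.7] t 6.4
```

```bash
python3 -m pendant '{"translation":[[0,0,0],[0,0,0],[0,0,0],[0,0,0],[0,0,0],[0,0,0],[0,0,0],[0,0,0],[0,0,0],[0,0,0]],"yaw":[8.5,17,25.5,34,42.5,51,59.5,68,76.5,84],"gripper":[78,78,78,78,78,78,78,78,78,78]}'
python3 - <<'E'
from h import *
plan([.4046,-.0296,.083],-96.0)
s=snap('side'); crop(s,'side3',160,260,150,225,8)
C=cloud(s)
c=np.array([.4046,-.0296]); a=np.radians(-6); M=np.array([[np.cos(a),-np.sin(a)],[np.sin(a),np.cos(a)]])
X=(C[...,:2]-c)@M*1000; Z=C[...,2]*1000
m=(abs(X[...,0])<45)&(abs(X[...,1])<55)&(Z>8)&(Z<20); p=X[m]
print(len(p),np.percentile(p,[0,2,50,98,100],axis=0).round(1).tolist(),np.percentile(Z[m],[5,50,95]).round(1))
E
```

```text
time_s: 7.45
tcp_pos: [0.4033, -0.0293, 0.0796]
tcp_rot: [1.0, -0.003, -0.002, -0.0]
force: [0.3, -0.4, -0.4]
gripper_width: 0.078
grasp_force: 0.0
tr [ 1.3  0.3 -3.4] yaw 5.66 | tcp [ 0.4033 -0.0293  0.0796] ang -90.34 tilt [-3.1e-03  9.0e-04 -1.0e+00] q [-0.26 -0.37  2.25  0.    1.26  1.32] w 0.078 F [ 0.3 -0.4 -0.4] t 7.45
265 [[-24.8, -28.9], [-22.4, -27.7], [-4.9, -1.0], [17.1, 31.0], [18.1, 31.8]] [ 8.9 11.  12.5]
```

View pics/side3.png

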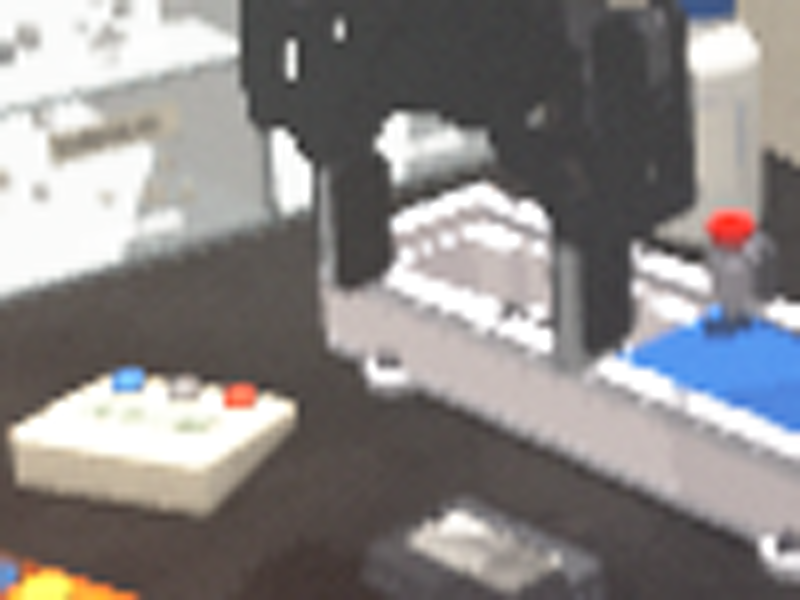

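The case lies flat on the bench at crop (480,555), with its length along the box. The fingers straddle it along its length. The depth map puts its middle about 1.5 mm to the left of and just nearer than the drop point, so I'll grip it by the ends there.

```bash
python3 -m pendant '{"translation":[[0,0,0],[0,0,0],[0,0,0]],"yaw":[5.7,5.7,5.7],"gripper":[78,78,78]}' >/dev/null
python3 -c "
from h import *
plan([.4035,-.0279,.001],-96.0)"
```

```text
tr [-0.3 -1.5 79.5] yaw 0.46 | tcp [ 0.4038 -0.0295  0.0805] ang -95.54 tilt [-1.6e-03  4.0e-04 -1.0e+00] q [-0.26 -0.37  2.25 -0.    1.27  1.41] w 0.0778 F [ 0.1  1.  -0.3] t 7.8
```

```bash
python3 -m pendant '{"translation":[[-0.3,-1.5,20],[-0.3,-1.5,45],[-0.3,-1.5,62],[-0.3,-1.5,74],[-0.3,-1.5,77],[-0.3,-1.5,77]],"yaw":[0.5,0.5,0.5,0.5,0.5,0.5],"gripper":[78,78,78,78,78,78]}'
python3 -c "
from h import *
plan([.4035,-.0279,.001],-96.0)"
```

```text
time_s: 8.4
tcp_pos: [0.4041, -0.0281, 0.0042]
tcp_rot: [0.999, -0.054, -0.0, -0.0]
force: [0.1, -0.0, -0.5]
gripper_width: 0.0783
grasp_force: 0.0
tr [-0.7 -0.1  3.2] yaw -0.17 | tcp [ 0.4041 -0.0281  0.0042] ang -96.17 tilt [-8.e-04  2.e-04 -1.e+00] q [-0.25 -0.23  2.28 -0.    1.08  1.42] w 0.0783 F [ 0.1 -0.  -0.5] t 8.4
```

```bash
python3 -m pendant '{"translation":[[-0.5,0,2],[-0.5,0,3],[-0.5,0,3],[-0.5,0,3],[-0.5,0,3],[-0.5,0,3],[-0.5,0,3],[-0.5,0,3]],"yaw":[0,0,0,0,0,0,0,0],"gripper":[78,78,70,62,56,56,56,56]}' 30
python3 -c "
from h import *
plan([.4035,-.0279,.001],-96.0)"
```

```text
time_s: 9.2
tcp_pos: [0.4045, -0.0282, 0.0022]
tcp_rot: [0.999, -0.054, 0.001, 0.0]
force: [-0.3, 0.9, 5.7]
gripper_width: 0.0607
grasp_force: 33.1
tr [-1.  -0.2  1.2] yaw -0.21 | tcp [ 0.4045 -0.0282  0.0022] ang -96.21 tilt [ 1.2e-03 -3.0e-04 -1.0e+00] q [-0.25 -0.22  2.29  0.    1.08  1.43] w 0.0607 F [-0.3  0.9  5.7] t 9.2
```

```bash
python3 -m pendant '{"translation":[[0,0,-4],[0,0,-15],[0,0,-40],[0,0,-75],[0,0,-90],[0,0,-90],[0,0,-90]],"yaw":[0,0,0,0,0,0,0],"gripper":[56,56,56,56,56,56,56]}'
python3 - <<'E'
from h import *
plan([.5255,.0537,.09],-96.0)
s=snap('side'); C=cloud(s); o=readout.get_obs(); Rm=R.from_quat(o['tcp_rot']).as_matrix(); L=(C-o['tcp_pos'])@Rm*1000
m=(abs(L[...,0])<26)&(abs(L[...,1])<26)&(L[...,2]>-25)&(L[...,2]<20); p=L[m]
print(len(p),np.percentile(p,[1,5,50,95,99],axis=0).round(1).tolist())
crop(s,'side4',150,270,120,210,6.6)
E
```

```text
time_s: 9.9
tcp_pos: [0.4036, -0.028, 0.0913]
tcp_rot: [0.999, -0.054, 0.0, 0.0]
force: [-0.1, 0.2, -1.7]
gripper_width: 0.061
grasp_force: 32.8
tr [112.4 -94.4   1.3] yaw -0.21 | tcp [ 0.4036 -0.028   0.0913] ang -96.21 tilt [ 1.e-04 -0.e+00 -1.e+00] q [-0.25 -0.39  2.24 -0.    1.29  1.43] w 0.061 F [-0.1  0.2 -1.7] t 9.9
231 [[-23.0, -25.6, -11.1], [-22.4, -23.5, -10.8], [-14.2, -2.1, -9.5], [13.0, 22.8, 1.2], [17.6, 25.1, 2.4]]
```

View pics/side4.png

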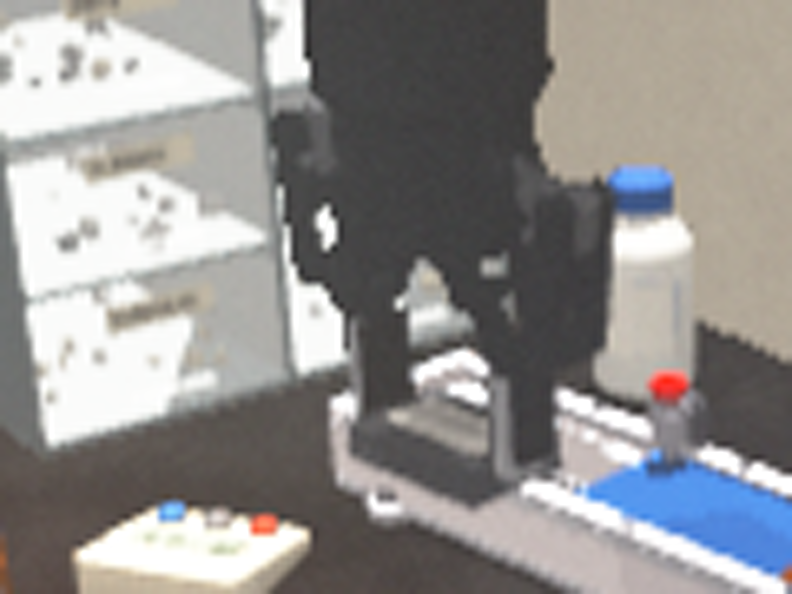

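The case is held level by its two ends at (430,450) in the crop. Its middle sits about 1 mm nearer the robot than the TCP, so I'll correct for that while moving over the nest.

```bash
python3 -m pendant '{"translation":[[20,-17,0],[50,-42,0],[80,-67,0],[102,-85,0],[111,-93,0],[113.4,-94.4,0],[113.4,-94.4,0],[113.4,-94.4,0]],"yaw":[0,0,-0.2,-0.2,-0.2,-0.2,-0.2,-0.2],"gripper":[56,56,56,56,56,56,56,56]}'
python3 - <<'E'
from h import *
plan([.5265,.0537,.05],-96.0)
s=snap('side'); C=cloud(s); o=readout.get_obs(); Rm=R.from_quat(o['tcp_rot']).as_matrix(); L=(C-o['tcp_pos'])@Rm*1000
# box front rail edge as side camera sees it
t=np.array([.5255,.0537]);a=np.radians(84);M=np.array([[np.cos(a),-np.sin(a)],[np.sin(a),np.cos(a)]])
X=(C[...,:2]-t)@M*1000;Z=C[...,2]*1000
m=(Z>34)&(Z<40)&(abs(X[...,1])<45)&(X[...,0]>-195)&(X[...,0]<75); print('rails side',np.percentile(X[m],[0,1,99,100],axis=0).round(1).tolist())
m=(Z>10)&(Z<30)&(X[...,1]>30)&(X[...,1]<45)&(X[...,0]>-190)&(X[...,0]<66); print('front face',np.median(X[m],axis=0).round(1),m.sum())
m=(abs(L[...,0])<26)&(abs(L[...,1])<26)&(L[...,2]>-10)&(L[...,2]<3); print('case front',np.percentile(L[m],[1,5,50,95,99],axis=0).round(1).tolist())
crop(s,'side5',150,270,110,200,6.6)
E
```

```text
time_s: 10.75
tcp_pos: [0.5255, 0.0529, 0.0907]
tcp_rot: [0.999, -0.053, -0.001, 0.0]
force: [-0.5, 0.1, 0.0]
gripper_width: 0.0607
grasp_force: 32.8
tr [ 1.  -0.9 40.7] yaw -0.06 | tcp [0.5255 0.0529 0.0907] ang -96.06 tilt [-1.6e-03 -2.0e-04 -1.0e+00] q [-0.04 -0.05  1.96 -0.    1.23  1.64] w 0.0607 F [-0.5  0.1  0. ] t 10.75
rails side [[-189.0, -34.3], [-187.6, -32.6], [64.6, 41.1], [67.4, 42.1]]
front face [-83.   39.7] 527
case front [[-24.1, -25.6, -9.8], [-23.1, -23.5, -9.5], [-16.8, -1.7, -8.2], [12.3, 21.9, 1.6], [16.4, 25.1, 2.9]]
```

View pics/side5.png

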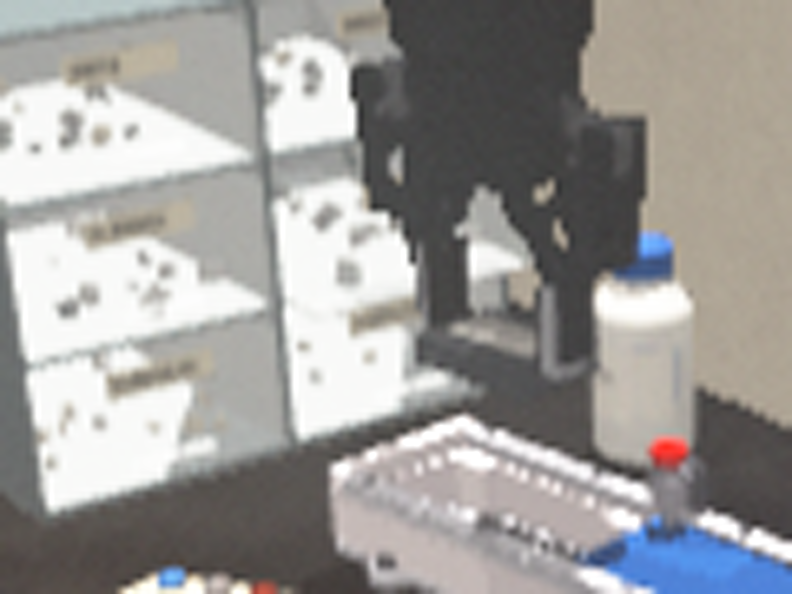

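The case hangs level over the nest at about (480,355) in the crop. In this camera it lies about 0.5 mm from the box's centreline. I'll lower it in steps and watch the force.

```bash
python3 -m pendant '{"translation":[[0.3,-0.8,15],[0.3,-0.8,35],[0.3,-0.8,50],[0.3,-0.8,56],[0.3,-0.8,58],[0.3,-0.8,58]],"yaw":[0,0,0,0,0,0],"gripper":[56,56,56,56,56,56]}'
python3 -c "
from h import *
plan([.5257,.0537,.0082],-96.0)"
```

```text
time_s: 11.4
tcp_pos: [0.5272, 0.0542, 0.0334]
tcp_rot: [0.999, -0.053, -0.0, 0.0]
force: [-0.6, -0.5, -0.2]
gripper_width: 0.0609
grasp_force: 32.8
tr [-1.4  0.7 25.2] yaw -0.02 | tcp [0.5272 0.0542 0.0334] ang -96.02 tilt [-1.e-04 -0.e+00 -1.e+00] q [-0.04  0.04  1.98 -0.    1.12  1.64] w 0.0609 F [-0.6 -0.5 -0.2] t 11.4
```

```bash
python3 -m pendant '{"translation":[[-1.2,0.5,3],[-1.2,0.5,8],[-1.2,0.5,13],[-1.2,0.5,18],[-1.2,0.5,21],[-1.2,0.5,21]],"yaw":[0,0,0,0,0,0],"gripper":[56,56,56,56,56,56]}'
python3 -c "
from h import *
plan([.5257,.0537,.0082],-96.0)"
```

```text
time_s: 12.0
tcp_pos: [0.5253, 0.0539, 0.0116]
tcp_rot: [0.999, -0.052, -0.001, 0.0]
force: [0.5, 1.1, -0.6]
gripper_width: 0.0608
grasp_force: 32.8
tr [0.4 0.2 3.4] yaw -0.01 | tcp [0.5253 0.0539 0.0116] ang -96.01 tilt [-1.4e-03  1.0e-04 -1.0e+00] q [-0.04  0.07  1.99  0.    1.08  1.64] w 0.0608 F [ 0.5  1.1 -0.6] t 12.0
```

No contact so far. I'll go down the last few millimetres.

```bash
python3 -m pendant '{"translation":[[0,0,1],[0,0,2],[0,0,2.8],[0,0,2.8]],"yaw":[0,0,0,0],"gripper":[56,56,56,56]}'; python3 -m pendant '{"translation":[[0,0,0.6],[0,0,0.6]],"yaw":[0,0],"gripper":[56,56]}'
```

```text
time_s: 12.4
tcp_pos: [0.5259, 0.0539, 0.0096]
tcp_rot: [0.999, -0.052, -0.0, -0.0]
force: [0.7, -0.1, -0.8]
gripper_width: 0.0611
grasp_force: 32.8
time_s: 12.6
tcp_pos: [0.5259, 0.0539, 0.009]
tcp_rot: [0.999, -0.052, 0.0, -0.0]
force: [0.5, 0.1, -0.3]
gripper_width: 0.0608
grasp_force: 32.8
```

```bash
python3 -m pendant '{"translation":[[0,0,0.6],[0,0,0.6]],"yaw":[0,0],"gripper":[56,56]}'; python3 -m pendant '{"translation":[[0,0,0.5],[0,0,0.5]],"yaw":[0,0],"gripper":[56,56]}'
```

```text
time_s: 12.8
tcp_pos: [0.5258, 0.0539, 0.0083]
tcp_rot: [0.999, -0.052, -0.0, -0.0]
force: [-0.7, -0.3, -0.3]
gripper_width: 0.0607
grasp_force: 32.8
time_s: 13.0
tcp_pos: [0.5259, 0.0539, 0.0082]
tcp_rot: [0.999, -0.052, -0.0, 0.0]
force: [-2.7, -0.9, 2.9]
gripper_width: 0.0607
grasp_force: 33.0
```

The case has touched the floor at 3 N. I'll open within the slots and rise.

```bash
python3 -m pendant '{"translation":[[0,0,0],[0,0,0],[0,0,0],[0,0,0],[0,0,-8],[0,0,-25],[0,0,-60],[0,0,-105],[0,0,-130],[0,0,-130]],"yaw":[0,0,0,0,0,0,0,0,0,0],"gripper":[63,66,69,70,70,70,70,70,70,70]}'
python3 - <<'E'
from h import *
t=np.array([.5255,.0537]);a=np.radians(84);M=np.array([[np.cos(a),-np.sin(a)],[np.sin(a),np.cos(a)]])
w=t+M@np.array([-.215,.012]); print(w); plan([w[0],w[1],.13],-6.0)
E
```

```text
time_s: 14.0
tcp_pos: [0.5294, 0.0538, 0.1442]
tcp_rot: [0.999, -0.052, 0.005, -0.0]
force: [-0.6, 0.5, 0.3]
gripper_width: 0.0702
grasp_force: 0.0
[ 0.49109212 -0.15886787]
tr [-16.  215.5  13.9] yaw -90.01 | tcp [0.5294 0.0538 0.1442] ang -96.01 tilt [ 1.060e-02 -4.000e-04 -9.999e-01] q [-0.04 -0.11  1.92  0.    1.32  1.64] w 0.0702 F [-0.6  0.5  0.3] t 14.0
```

```bash
python3 -m pendant '{"translation":[[-2,30,5],[-6,75,8],[-10,120,10],[-13,165,12],[-15,200,14],[-16,213,14],[-16,215.5,14],[-16,215.5,14],[-16,215.5,14]],"yaw":[0,0,0,0,0,0,0,0,0],"gripper":[60,45,30,15,0,0,0,0,0]}' 80
python3 - <<'E'
from h import *
t=np.array([.5255,.0537]);a=np.radians(84);M=np.array([[np.cos(a),-np.sin(a)],[np.sin(a),np.cos(a)]])
w=t+M@np.array([-.215,.013]); plan([w[0],w[1],.042],-96.0)
s=snap('top'); crop(s,'top6',160,294,155,220,5.9)
C=cloud(s);X=(C[...,:2]-t)@M*1000;Z=C[...,2]*1000
m=(abs(X[...,0])<28)&(abs(X[...,1])<18);print('case top z',np.percentile(Z[m],[5,50,95]).round(1))
m=(Z>45)&(Z<62)&(X[...,0]<-150)&(X[...,0]>-195)&(abs(X[...,1])<37);print('tab',np.percentile(X[m],[2,50,98],axis=0).round(1).tolist(),m.sum())
E
```

```text
time_s: 14.9
tcp_pos: [0.4876, -0.1575, 0.1237]
tcp_rot: [0.999, -0.052, -0.0, -0.0]
force: [0.6, 0.1, 0.6]
gripper_width: 0.0002
grasp_force: 0.0
tr [ 2.7  1.1 81.7] yaw 0.07 | tcp [ 0.4876 -0.1575  0.1237] ang -95.93 tilt [-2.e-04  6.e-04 -1.e+00] q [-0.46 -0.13  1.97  0.    1.3   1.22] w 0.0002 F [0.6 0.1 0.6] t 14.9
case top z [17.6 20.2 23.2]
tab [[-181.0, 17.4], [-178.5, 22.8], [-176.2, 26.9]] 15
```

View pics/top6.png

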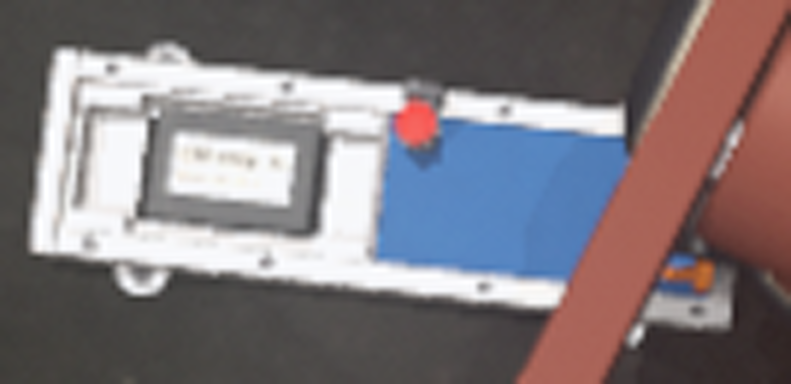

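The case lies flat and centred in the nest, spanning (140,105) to (325,235) in the crop with its top at 20 mm. The gate is still open. The shut fingers go down behind the tab now.

```bash
python3 -m pendant '{"translation":[[2.5,1,25],[2.5,1,55],[2.5,1,72],[2.5,1,80],[2.5,1,80],[2.5,1,80]],"yaw":[0,0,0,0,0,0],"gripper":[0,0,0,0,0,0]}'
python3 - <<'E'
from h import *
t=np.array([.5255,.0537]);a=np.radians(84);M=np.array([[np.cos(a),-np.sin(a)],[np.sin(a),np.cos(a)]])
w=t+M@np.array([-.215,.013]); plan([w[0],w[1],.042],-96.0); print((np.array(readout.get_obs()['tcp_pos'])[:2]-t)@M*1000)
E
```

```text
time_s: 15.55
tcp_pos: [0.4906, -0.1598, 0.0449]
tcp_rot: [0.999, -0.052, 0.001, 0.0]
force: [0.4, 0.5, 0.8]
gripper_width: -0.0
grasp_force: 0.0
tr [-0.6 -1.   2.9] yaw 0.03 | tcp [ 0.4906 -0.1598  0.0449] ang -95.97 tilt [ 1.4e-03 -6.0e-04 -1.0e+00] q [-0.46 -0.01  2.01  0.    1.14  1.22] w -0.0 F [0.4 0.5 0.8] t 15.55
[-216.01285601   12.39881658]
```

```bash
python3 -m pendant '{"translation":[[0,-6,2.5],[0,-12,2.5],[0,-16,2.5],[0,-20,2.5],[0,-24,2.5],[0,-30,2.5],[0,-38,2.5],[0,-46,2.5],[0,-54,2.5],[0,-62,2.5]],"yaw":[0,0,0,0,0,0,0,0,0,0],"gripper":[0,0,0,0,0,0,0,0,0,0]}'
python3 - <<'E'
from h import *
t=np.array([.5255,.0537]);a=np.radians(84);M=np.array([[np.cos(a),-np.sin(a)],[np.sin(a),np.cos(a)]])
o=readout.get_obs();print((np.array(o['tcp_pos'])[:2]-t)@M*1000,M.T@np.array(o['force'])[:2])
E
```

```text
time_s: 16.55
tcp_pos: [0.4966, -0.0979, 0.0417]
tcp_rot: [0.999, -0.052, 0.0, 0.0]
force: [-0.8, -4.4, 1.6]
gripper_width: 0.0003
grasp_force: 2.3
[-153.78858297   12.90281509] [-4.48174333  0.2877491 ]
```

The gate is sliding, with about 4.5 N on the tab. I'll keep pushing.

```bash
python3 -m pendant '{"translation":[[0,-6,0],[0,-12,0],[0,-18,0],[0,-24,0],[0,-30,0],[0,-36,0],[0,-42,0],[0,-47,0],[0,-52,0],[0,-56,0]],"yaw":[0,0,0,0,0,0,0,0,0,0],"gripper":[0,0,0,0,0,0,0,0,0,0]}'
python3 - <<'E'
from h import *
t=np.array([.5255,.0537]);a=np.radians(84);M=np.array([[np.cos(a),-np.sin(a)],[np.sin(a),np.cos(a)]])
o=readout.get_obs();print((np.array(o['tcp_pos'])[:2]-t)@M*1000,M.T@np.array(o['force'])[:2])
E
```

```text
time_s: 17.55
tcp_pos: [0.5025, -0.0423, 0.0416]
tcp_rot: [0.999, -0.052, 0.0, 0.0]
force: [2.0, -6.0, 2.7]
gripper_width: -0.0002
grasp_force: 2.7
[-97.8665646   12.81824817] [-5.71596746 -2.58350268]
```

```bash
python3 -m pendant '{"translation":[[0,-2,0],[0,-4,0],[0,-6,0],[0,-8,0],[0,-10,0],[0,-12,0],[0,-13,0],[0,-14,0]],"yaw":[0,0,0,0,0,0,0,0],"gripper":[0,0,0,0,0,0,0,0]}'
cat > st.py <<'E'
from h import *
t=np.array([.5255,.0537]);a=np.radians(84);M=np.array([[np.cos(a),-np.sin(a)],[np.sin(a),np.cos(a)]])
o=readout.get_obs();print((np.array(o['tcp_pos'])[:2]-t)@M*1000,M.T@np.array(o['force'])[:2])
E
python3 st.py
```

```text
time_s: 18.35
tcp_pos: [0.5039, -0.0291, 0.0416]
tcp_rot: [0.999, -0.052, 0.0, 0.001]
force: [1.7, -5.9, 2.3]
gripper_width: 0.0004
grasp_force: 2.9
[-84.63294158  12.83886264] [-5.68758252 -2.3063861 ]
```

```bash
python3 -m pendant '{"translation":[[0,-1,0],[0,-2,0],[0,-3,0],[0,-3,0]],"yaw":[0,0,0,0],"gripper":[0,0,0,0]}'; python3 st.py
```

```text
time_s: 18.75
tcp_pos: [0.5032, -0.0251, 0.0408]
tcp_rot: [0.999, -0.052, -0.001, -0.001]
force: [0.8, -1.9, 0.8]
gripper_width: -0.0
grasp_force: 0.9
[-80.69257389  13.92811889] [-1.79299243 -0.98761009]
```

```bash
python3 -m pendant '{"translation":[[0,-1,0],[0,-1.5,0],[0,-1.5,0]],"yaw":[0,0,0],"gripper":[0,0,0]}'; python3 st.py
```

```text
time_s: 19.05
tcp_pos: [0.5034, -0.0241, 0.0409]
tcp_rot: [0.999, -0.052, -0.001, 0.0]
force: [-1.3, -3.8, 0.2]
gripper_width: 0.0002
grasp_force: 1.9
[-79.73757225  13.88692527] [-3.88863793  0.85145569]
```

```bash
python3 -m pendant '{"translation":[[0,-1,0],[0,-1.5,0],[0,-1.5,0]],"yaw":[0,0,0],"gripper":[0,0,0]}'; python3 st.py
```

```text
time_s: 19.35
tcp_pos: [0.5035, -0.0227, 0.0409]
tcp_rot: [0.999, -0.052, -0.001, 0.0]
force: [-1.9, -4.5, -1.2]
gripper_width: -0.0001
grasp_force: 2.2
[-78.25376271  13.85064954] [-4.69027695  1.43734771]
```

Run:
```python
from h import *
s=snap('side'); crop(s,'side7',150,270,120,210,6.6)
```

```text
(no output)
```

View pics/side7.png

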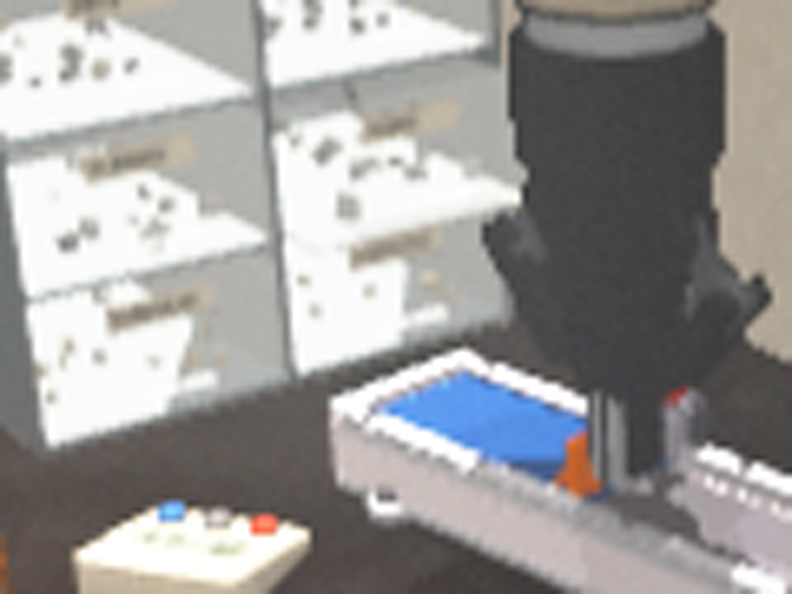

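The gate covers the nest, with the tab at (580,465) in the crop. The force is still only the sliding friction, so I'll go on in small steps until the stop.

```bash
python3 -m pendant '{"translation":[[0,-1,0],[0,-2,0],[0,-2,0]],"yaw":[0,0,0],"gripper":[0,0,0]}'; python3 st.py
```

```text
time_s: 19.7
tcp_pos: [0.5036, -0.0225, 0.041]
tcp_rot: [0.999, -0.052, -0.001, 0.002]
force: [-2.8, -10.9, 0.1]
gripper_width: -0.0003
grasp_force: 5.7
[-78.0626741   13.83581731] [-11.13389914   1.60760725]
```

```bash
python3 -m pendant '{"translation":[[0,-1,0],[0,-2,0],[0,-2,0]],"yaw":[0,0,0],"gripper":[0,0,0]}'; python3 st.py
```

```text
time_s: 20.0
tcp_pos: [0.5036, -0.0223, 0.0411]
tcp_rot: [0.999, -0.052, -0.001, 0.004]
force: [-4.6, -17.0, -0.1]
gripper_width: -0.0003
grasp_force: 9.1
[-77.85069536  13.80493186] [-17.40062675   2.77763441]
```

The force climbs to 17 N with no further travel, so the gate is against its stop. I'll back off along -x, rise clear, and check the catch.

```bash
python3 -m pendant '{"translation":[[0,8,0],[0,20,0],[0,32,0],[0,40,-10],[0,44,-40],[0,44,-80],[0,90,-100],[0,135,-100],[0,150,-100],[0,150,-100]],"yaw":[0,0,0,0,0,0,0,0,0,0],"gripper":[0,0,0,0,0,0,0,0,0,0]}'
python3 - <<'E'
from h import *
t=np.array([.5255,.0537]);a=np.radians(84);M=np.array([[np.cos(a),-np.sin(a)],[np.sin(a),np.cos(a)]])
for n in('side','top'):
    s=snap(n);C=cloud(s);X=(C[...,:2]-t)@M*1000;Z=C[...,2]*1000
    I=s['img'].astype(int);red=(I[...,0]>150)&(I[...,1]<90)&(I[...,2]<90)&(abs(X[...,0]+71)<20)&(abs(X[...,1]+21)<20)
    org=(I[...,0]>170)&(I[...,1]>70)&(I[...,1]<170)&(I[...,2]<80)&(abs(X[...,1])<40)&(X[...,0]>-190)&(X[...,0]<60)&(Z>25)
    print(n,'knob z',np.percentile(Z[red],[50,90,100]).round(1) if red.any() else None,'tab',np.percentile(X[org],[2,50,98],axis=0).round(1).tolist() if org.any() else None)
    s0=np.load(n+'.npy',allow_pickle=True)
s=load('side'); crop(s,'side8',150,290,120,225,5.7)
E
```

```text
time_s: 21.0
tcp_pos: [0.4888, -0.1697, 0.1421]
tcp_rot: [0.999, -0.054, 0.0, -0.0]
force: [0.1, 0.8, -0.1]
gripper_width: 0.0001
grasp_force: 0.0
side knob z [65.8 66.9 67. ] tab [[-66.7, 2.0], [-64.4, 16.9], [-61.5, 29.3]]
top knob z [70.8 71.3 72.9] tab [[-71.5, -25.6], [-64.0, 10.8], [-50.7, 23.3]]
```

View pics/side8.png

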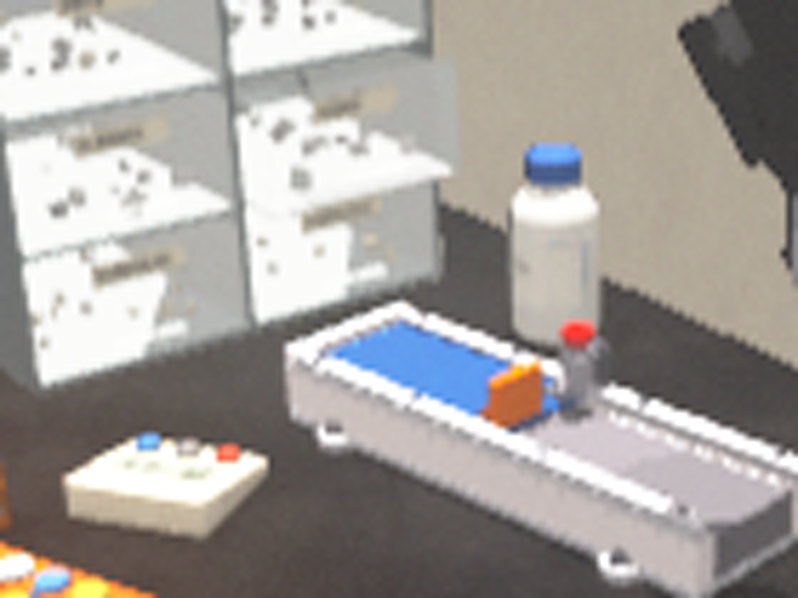

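The gate is fully shut over the nest, with the tab at (515,393) in the crop and 114.5 mm of travel. The knob at (578,335) reads about 70 mm high, so the catch is down behind the gate. The timer and bottle stand where they were and the robot is clear. I'm handing it in.

```bash
python3 -c "
from h import *
print(ticket.job_done())"
```

```text
the job is handed in; nothing more can be done
None
```

The chip case lies flat in the nest, the gate is fully shut with the catch down behind it (knob back at 70 mm), the bystanders were not disturbed, and the job was handed in at about 21 s.

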